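Shear the top steel blank off the stack onto the filing block

TASK

Slide the top steel blank sideways off the stack and across onto the neighbouring wooden filing block without ever lifting it, leaving the other blanks where they lie. Square its long side flush against the aluminium fence and press its leading end home against the brass pad of the end stop with a light, definite push (about 10 N, held for half a second; more than 20 N on fence or stop would knock them out of true), then let go and leave it there. Disturb nothing else on the bench.

Things in the scene. Friction and masses are not known exactly. Their poses are not given: they have to be found in the camera images.
- blank: the top one of a stack of four equal plain steel flats, 100 x 60 x 10 mm, about 0.47 kg (0.38 to 0.56); origin at the centre of its underside, x along its length, y across, z up. It lies with its underside 30 mm above the bench, 1.5 mm higher than the top of the block. Sliding it takes 2 to 5 N.
- under3: the steel flat directly beneath the blank, same size, origin at the centre of its underside (20 mm above the bench), same axes; must stay where it is.
- under2: the third flat from the top, same size, underside 10 mm above the bench; must stay where it is.
- under1: the bottom flat of the stack, lying loose on the bench; must stay where it is.
- block: fixed wooden filing block, 185 x 110 mm, top 28.5 mm above the bench. Its x axis points from the stack to the end stop (the way to slide), y across to the fence, z up. Origin on the underside; the wood runs from x = -75 mm (the end beside the stack, 3 to 20 mm gap to it) to x = +110 mm and y = -55 to +55 mm.
- fence: fixed aluminium fence bar, 130 mm (along the block's x) x 14 x 15 mm high, on the block's top along its +y edge; origin at the centre of its underside, axes as the block's; its guiding face is at its y = -7 mm, so the origin of a flush blank is at y = -37 mm in this frame. Rigid.
- stop: fixed dark steel bracket 30 x 60 x 24 mm on the block's far end; origin at the centre of its underside, axes as the block's. A brass pad 30 mm wide, 17.5 mm high, on a screw faces the stack; its face is at the stop's x = -25 mm, or up to 6 mm nearer the stack (-31), set differently each time and not measured: find it by feel. Rigid when pushed.
- jar: small amber glass jar, 48 mm across, 75 mm high, standing beyond the fence; leave alone.
- driver: screwdriver with wooden handle, 190 mm long, lying beside the stack; leave alone.
- scale: dark wooden knife-handle slab, 120 x 35 x 9 mm, lying on the bench beside the block on the side away from the fence; leave alone.
Not all that is in view belongs to the job. Leave any black or purple look-alike of the blank alone. Leave any green look-alike of the block alone.

How it is judged:
On the way, in this order (a step that is already met when the one before it is completed fails the run):
1. the blank has been slid clear of the stack and lies flat on the block (x of blank in the frame of block above -0.03 m and z of blank in the frame of block between 0.0265 and 0.03 m and angle between blank's own z axis and vertical below 0.04 rad), for 0.1 s.
2. lying flush along the fence, the blank is pressed against the stop's pad with more than 3 N (y of blank in the frame of fence between -0.04 and -0.0345 m and angle between the x axis of blank and the x axis of block, either way round below 0.05 rad and contact force between blank and stop above 3 N), for 0.2 s.
At the end, for the whole second after the job is handed in: The blank lies flat on the block, released and at rest, its long side within 2.5 mm of the fence and square to it within 0.05 rad, its leading end at the pad (its centre 73.5 to 82.5 mm before the stop's origin, which covers every setting of the pad) (z of blank in the frame of block between 0.0265 and 0.03 m and angle between blank's own z axis and vertical below 0.04 rad and y of blank in the frame of fence between -0.04 and -0.0345 m and angle between the x axis of blank and the x axis of block, either way round below 0.05 rad and x of blank in the frame of stop between -0.0825 and -0.0735 m and linear speed of blank below 0.01 m/s); the robot touches nothing.
It fails at once if the blank is lifted more than 6 mm above where it lay on the stack (z of blank in the frame of block above 0.036 m).
It fails at once if the blank is pushed against the stop with more than 20 N (contact force between blank and stop above 20 N).
It fails at once if the blank is pushed against the fence with more than 20 N (contact force between blank and fence above 20 N).
It fails at once if a blank beneath is shifted by more than 4 mm (distance of any of under1, under2, under3 from where it was at the start of the episode above 0.004 m).
It fails at once if the jar, screwdriver or wooden slab is shifted by more than 10 mm (distance of any of jar, driver, scale from where it was at the start of the episode above 0.01 m).
It also fails if it takes over 72 s, if anything falls off the work surface, if the arm or the gripper's body presses on something with over 40 N, if the wrist force passes 120 N, or if a joint passes its speed limit or range.

ROBOT

A 7-joint arm with a two-finger parallel gripper is mounted at the origin on the work surface. World frame = base frame: x ahead of the robot, y to its left, z up, the work surface at z = 0. Lengths are in m, angles in rad, forces in N, time in s.
With the tool pointing down it reaches from about 0.4 to 0.85 m from the base axis. Payload 10.4 kg.
Tool frame: the origin (TCP) lies on the centre line of the jaws, within the pads' length; the fingertips stand 11 mm ahead of it and the grasp point (between the pads) lies 8 mm behind it (tip_reach is the distance from the TCP to the fingertips, in m); z points along the fingers, y is the line along which they close (so a half turn about z gives the same grasp; the last joint's range is limited). The gripper opens to 85 mm and grips with 20 to 120 N. Pads are 22 mm wide; open, the fingers measure 114 mm over their backs; the gripper's body (76 mm by 85 mm) begins 54 mm behind the grasp point. The pads swing forward as they close: fully open they stand 13 mm farther back than shut.
Start: joints at [-1.18, 0.332, -0.065, 1.46, 0.022, 1.35, -0.088], TCP at [0.251, 0.572, 0.242] pointing down, gripper open.
Joint ranges: [-2.6, 2.6], [-0.5, 2.12], [-1.47, 1.34], [0.16, 2.42], [-1.27, 4.41], [0.06, 2.06], [-2.6, 2.6]. Speed limits (rad/s): [2.22, 2.22, 2.79, 2.79, 3.14, 3.14, 3.14].

INTERFACE

Orientations are given as a unit quaternion [x, y, z, w].
In Python, from workcell import get_obs, camera, hand_in, tip_reach gives the robot as it stands. The module is installed in compiled form; this text tells all that it offers.
- The arm moves only by the tool move_arm, never from a script. Its argument "plan" is a list of rows, each an object with "delta_pos": the shift along the tool's x, y, z in m, a list of three; "turn": the turn, a rotation vector about the tool's x, y, z in rad, a list of three; "fingers": the closure, from 0 (fully open) to 1 (shut). A call has 1 to 12 rows; each row is the pose to reach, as a shift and turn from the pose commanded when the call began, along the tool's axes at that moment; what a row does not reach only later rows make up. A row lasts 1/8 s, in which the tool goes at most 62.5 mm and 10.7 degrees, less where a joint would pass 70% of its speed; a pose out of reach is approached as far as the arm can. A call with a gripper value outside its range is refused whole. The fingers move at their own pace and stop on an object; "force" is the grip in N (left out, the last holds). Time passes only in rows, so rows that repeat a pose let the fingers close. It gives the time, the measured TCP pose, the force, the opening and the grip force at its end, in the units of the state.
- get_obs(): the state, without advancing time (a new reading comes with each control period).
- camera(name): name is "side" or "top" or "wrist"; returns a dict with "color" (384x512x3 uint8, red, green, blue), "range_z" (384x512 float32, m along the optical axis (not along the pixel's ray), 0 where there is no reading), "fx", "fy", "cx", "cy" (pixels), "R" (3x3) and "t" (3): a world point X has camera coordinates R X + t; the wrist camera has in their place "tool_from_camera" (4x4, takes a point from camera to tool coordinates, whose origin is the TCP and whose axes are the flange's). Camera axes: x right, y down, z forward; pixel columns grow to the right and rows downward; lengths in m; the calibration is good to about 2 mm. A picture is of the moment at which its call begins: read the wrist's pose just before it.
- hand_in(): hands the job in; it is judged then, once.
The state is a dict: "clock": time; "joint_pos": joint angles; "joint_velocities": joint speeds; "tau": joint torques, N m; "position": TCP position; "ee_rot": TCP orientation; "ft_force": force on the tool from outside, world axes, zero at the start; "torque": the same for the moment, N m; "grip_width": opening from 0.0 (shut) to 1.0 (fully open); "grasp_force": force on a finger pad.
Only numpy, scipy, OpenCV 4.12 (cv2) and the standard library are available. Lean on these libraries where they do the work, as an engineer would, in place of code of your own. Each camera call takes 0.05 s, during which the arm holds its last target. There are 200 camera calls.

## Working session

There is one attempt and no reset: what is moved stays moved. The work goes in short steps, Python scripts to look and compute and a tool call to move; the robot and the scene stay as the last step left them, time stands still between calls to the robot, and variables do not carry over. Pictures are saved under pics/ and viewed, at most 10 in all, crops included, and the job is handed in when it is done.

Besides the shell and the picture viewer there is one more tool, called after "Emit:" as name(argument=value, ...) on one line, values as JSON. move_arm: Moves the arm, as the interface text tells. Its arguments: {"type":"object","properties":{"plan":{"type":"array","items":{"type":"object","properties":{"delta_pos":{"type":"array","items":{"type":"number"}},"turn":{"type":"array","items":{"type":"number"}},"fingers":{"type":"number"}}}},"force":{"type":"number"}},"required":["plan"]}

```bash
mkdir -p pics
python3 - <<'E'
from workcell import get_obs,camera,tip_reach
import cv2,numpy as np
o=get_obs();print({k:np.round(v,3).tolist() if not callable(v) else 0 for k,v in o.items()},tip_reach)
for n in("side","top"):
    c=camera(n);cv2.imwrite(f"pics/{n}0.png",c["color"][...,::-1]);print(n,c["fx"],c["fy"],c["cx"],c["cy"],np.round(c["R"],4).tolist(),c["t"])
    np.savez(f"{n}0.npz",**c)
E
```

```text
{'clock': 0.0, 'joint_pos': [-1.18, 0.333, -0.065, 1.461, 0.022, 1.35, -0.089], 'joint_velocities': [0.0, -0.002, 0.001, -0.0, 0.001, -0.001, -0.001], 'tau': [-0.0, -62.544, 0.049, -39.163, 0.016, 0.01, 0.0], 'position': [0.251, 0.572, 0.242], 'ee_rot': [0.205, 0.979, -0.001, -0.0], 'ft_force': [-0.259, 0.278, -0.009], 'torque': [0.025, 0.016, -0.036], 'grasp_force': 0.0, 'grip_width': 0.998} 0.011
side 439.477115447074 439.477115447074 255.79112618629338 189.37811600891885 [[-0.9971, -0.0766, 0.0008], [-0.0439, 0.5633, -0.8251], [0.0628, -0.8227, -0.565]] [0.59538169 0.09813145 1.02070165]
top 450.13967351036734 450.13967351036734 257.5940797458809 180.68164789730048 [[-0.0273, -0.9996, -0.0018], [-0.9947, 0.0273, -0.0995], [0.0995, -0.0009, -0.995]] [0.00682639 0.59887356 0.83238618]
```

View pics/top0.png

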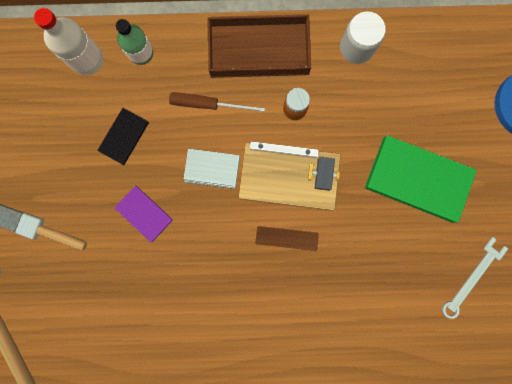

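View pics/side0.png

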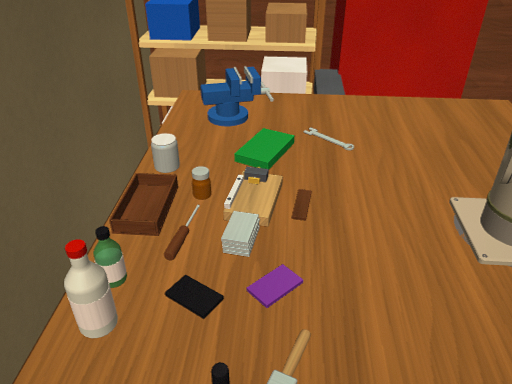

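Top view: the stack is at px (212,168), the wooden block at (290,176), the fence at (284,150) and the stop at (325,173). The driver is at (215,102), the jar at (297,103) and the slab at (287,238). Candidates for the blank are black (124,136), purple (143,213) and bare steel (212,168). Steel fits, because it is the four-high stack beside the wooden block. The green one at (421,178) is the block look-alike. I'll confirm in a crop and measure.

```bash
cat > h.py <<'E'
import numpy as np,cv2
def ray(c,uv,z,R=None,t=None):
    R=c["R"] if R is None else R;t=c["t"] if t is None else t
    uv=np.atleast_2d(uv).astype(float)
    d=np.c_[(uv[:,0]-c["cx"])/c["fx"],(uv[:,1]-c["cy"])/c["fy"],np.ones(len(uv))]@R
    o=-R.T@t
    return o+d*((z-o[2])/d[:,2])[:,None]
def rect(mask,seed=None):
    n,l,s,ce=cv2.connectedComponentsWithStats(mask.astype(np.uint8))
    i=l[seed[1],seed[0]] if seed else 1+np.argmax(s[1:,4])
    cn=max(cv2.findContours((l==i).astype(np.uint8),cv2.RETR_EXTERNAL,cv2.CHAIN_APPROX_NONE)[0],key=cv2.contourArea)
    return cn[:,0],s[i]
E
python3 - <<'E'
from h import *
c=dict(np.load("top0.npz"));im=c["color"]
cv2.imwrite("pics/crop.png",cv2.resize(im[90:260,170:360,::-1],None,fx=3.5,fy=3.5,interpolation=cv2.INTER_CUBIC))
hsv=cv2.cvtColor(im,cv2.COLOR_RGB2HSV)
for n,p in dict(blank=(212,168),block=(275,190),fence=(290,151),stop=(325,173),table=(225,230),side=(210,185)).items():print(n,hsv[p[1],p[0]],c["range_z"][p[1],p[0]])
# height map
v,u=np.mgrid[:384,:512];Z=c["range_z"]
P=np.stack([(u-c["cx"])/c["fx"]*Z,(v-c["cy"])/c["fy"]*Z,Z],-1)-c["t"];W=P@c["R"]
for n,p in dict(blank=(212,168),block=(275,190),fence=(290,151),stop=(325,173)).items():print(n,W[p[1],p[0]].round(4))
m=(hsv[...,1]<60)&(hsv[...,2]>120)
for n,s,z in(("blank",(212,168),.04),("fence",(290,151),.0435)):
    cn,st=rect(m,s);r=cv2.minAreaRect(ray(c,cn,z)[:,:2].astype(np.float32));print(n,st,r,cv2.boxPoints(r).round(4).tolist())
mb=(W[...,2]>.02)&(W[...,2]<.06)&(u>238)&(u<350)&(v>135)&(v<215)
cn,st=rect(mb,(275,190));r=cv2.minAreaRect(ray(c,cn,.0285)[:,:2].astype(np.float32));print("block",st,r,cv2.boxPoints(r).round(4).tolist())
E
```

```text
blank [ 62  16 218] 0.8545184
block [ 20 130 222] 0.8588532
fence [ 37  10 239] 0.85300803
stop [109  20 100] 0.8396003
table [ 15 178 172] 0.88012725
side [ 21  36 133] 0.87956727
blank [0.6244 0.0763 0.0401]
block [ 0.5799 -0.0423  0.0314]
fence [ 0.6522 -0.0725  0.0446]
stop [ 0.6074 -0.1356  0.0536]
blank [ 184  149   56   40 1774] ((0.6239145994186401, 0.07781529426574707), (0.10039392858743668, 0.06472979485988617), 80.97794342041016) [[0.5841000080108643, 0.0333000011742115], [0.6480000019073486, 0.02319999970495701], [0.6638000011444092, 0.12229999899864197], [0.5997999906539917, 0.13249999284744263]]
fence [250 142  68  16 516] ((0.656386137008667, -0.06047729402780533), (0.12888045608997345, 0.015319181606173515), 81.41201782226562) [[0.63919997215271, -0.12309999763965607], [0.6542999744415283, -0.12530000507831573], [0.6736000180244446, 0.002099999925121665], [0.6583999991416931, 0.004399999976158142]]
block [ 239  141  102   69 5581] ((0.608249843120575, -0.07139524817466736), (0.18554234504699707, 0.11329596489667892), 81.30158233642578) [[0.5382000207901001, -0.15449999272823334], [0.6502000093460083, -0.17170000076293945], [0.6783000230789185, 0.011699999682605267], [0.5662999749183655, 0.02889999933540821]]
```

View pics/crop.png

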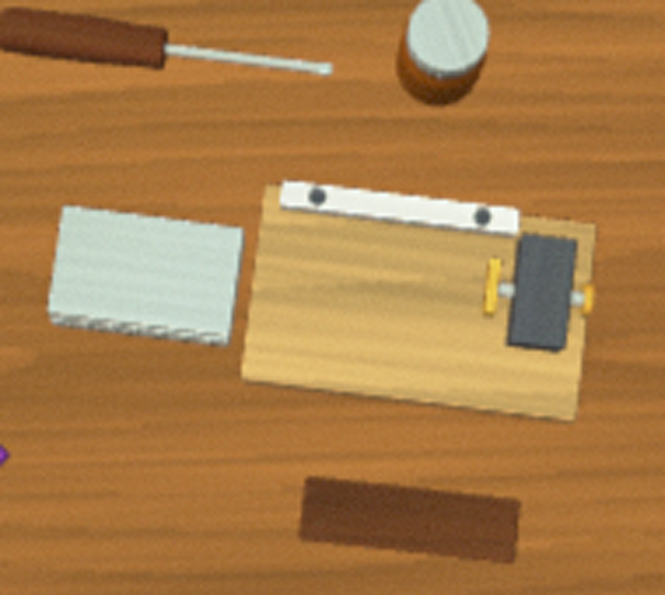

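The crop confirms it: bare-steel four-layer stack at crop (145,270), wooden block (415,300), fence (400,205), brass pad (493,287), stop (543,292). The blank is about parallel to the fence and about 13 mm short of flush. Plan: push from the rear, push sideways into the fence, then press home on the pad. First I'll work out the hover behind the stack.

```bash
cat >> h.py <<'E'
from scipy.spatial.transform import Rotation as Ro
A=np.array([-.151,-.9885,0]);A/=np.linalg.norm(A);N=np.array([-A[1],A[0],0])
def to(s,n,z,turned=True):
    from workcell import get_obs
    o=get_obs();R=Ro.from_quat(o["ee_rot"]);p=np.array(o["position"])
    T=Ro.from_matrix(np.c_[-A,N,[0,0,-1]])
    return "clk",o["clock"],"s,n,z",np.round([p@A,p@N,p[2]],4),"d",R.inv().apply(A*s+N*n+[0,0,z]-p).round(4),"turn",(R.inv()*T).as_rotvec().round(4),"F(a,n,z)",np.round([o["ft_force"]@A,o["ft_force"]@N,o["ft_force"][2]],2)
E
python3 -c "
from h import *
print(*to(-.215,.6176,.242))"
```

```text
clk 0.1 s,n,z [-0.6033  0.1619  0.2416] d [-0.5407 -0.2569 -0.    ] turn [-1.1000e-03  9.0000e-04  1.3086e+00] F(a,n,z) [0.25 0.32 0.27]
```

Emit:
move_arm(plan=[{"delta_pos": [-0.05, -0.024, 0], "turn": [0, 0, 0.13], "fingers": 0.76}, {"delta_pos": [-0.1, -0.048, 0], "turn": [0, 0, 0.26], "fingers": 0.76}, {"delta_pos": [-0.15, -0.072, 0], "turn": [0, 0, 0.39], "fingers": 0.76}, {"delta_pos": [-0.2, -0.096, 0], "turn": [0, 0, 0.52], "fingers": 0.76}, {"delta_pos": [-0.25, -0.12, 0], "turn": [0, 0, 0.65], "fingers": 0.76}, {"delta_pos": [-0.3, -0.143, 0], "turn": [0, 0, 0.78], "fingers": 0.76}, {"delta_pos": [-0.35, -0.167, 0], "turn": [0, 0, 0.91], "fingers": 0.76}, {"delta_pos": [-0.4, -0.19, 0], "turn": [0, 0, 1.04], "fingers": 0.76}, {"delta_pos": [-0.45, -0.214, 0], "turn": [0, 0, 1.17], "fingers": 0.76}, {"delta_pos": [-0.5, -0.238, 0], "turn": [0, 0, 1.3], "fingers": 0.76}, {"delta_pos": [-0.541, -0.257, 0], "turn": [0, 0, 1.309], "fingers": 0.76}, {"delta_pos": [-0.541, -0.257, 0], "turn": [0, 0, 1.309], "fingers": 0.76}])

```text
clock: 1.6
position: [0.6447, 0.1148, 0.2415]
ee_rot: [0.761, 0.649, -0.001, 0.001]
ft_force: [0.1, 0.7, 0.7]
grip_width: 0.241
grasp_force: 0.0
```

Run:
```python
from h import *
from workcell import get_obs,camera
o=get_obs();c=camera("wrist");np.savez("w1.npz",pos=o["position"],q=o["ee_rot"],**c)
cv2.imwrite("pics/w1.png",c["color"][...,::-1]);print(o["grip_width"],c["tool_from_camera"].round(3),c["fx"]);print(*to(-.244,.6076,.1))
```

```text
0.24095399725083944 [[ 0.001 -0.952 -0.305  0.08 ]
 [ 1.     0.     0.002 -0.001]
 [-0.002 -0.305  0.952 -0.133]
 [ 0.     0.     0.     1.   ]] 270.74087217420436
clk 1.65 s,n,z [-0.2134  0.6186  0.2415] d [ 0.0307 -0.011   0.1415] turn [-0.0008  0.0012 -0.0034] F(a,n,z) [-1.59  0.04 -0.2 ]
```

View pics/w1.png

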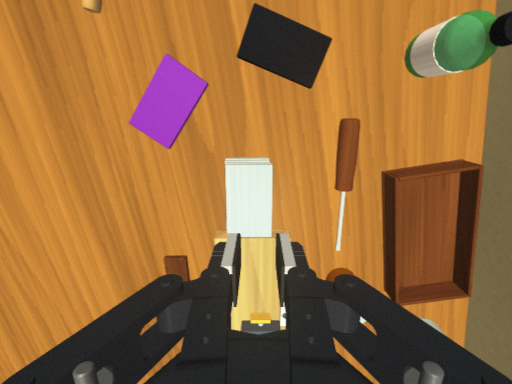

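The wrist view shows the stack top at (248,200) between the purple and black look-alikes, and the block end at row 233. I'll take the blank's edges from this view.

Run:
```python
from h import *
c=dict(np.load("w1.npz"));T=np.eye(4);T[:3,:3]=Ro.from_quat(c["q"]).as_matrix();T[:3,3]=c["pos"]
M=np.linalg.inv(T@c["tool_from_camera"]);R,t=M[:3,:3],M[:3,3]
g=cv2.cvtColor(c["color"],cv2.COLOR_RGB2HSV)[...,1].astype(int)
L=[];Rr=[]
for v in range(172,230,2):
    r=g[v,205:300]<70;u=205+np.flatnonzero(r);u=u[(u>215)&(u<285)];L.append((u[0]-.5,v));Rr.append((u[-1]+.5,v))
for n,q in(("L",L),("R",Rr)):
    P=ray(c,q,.04,R,t);s=P@A;k=np.polyfit(s,P@N,1);print(n,"n at s=-.171:",np.polyval(k,-.171),"slope",k[0])
V=c["color"].astype(int).sum(2)
print(V[150:175,248].tolist());print(V[228:245,248].tolist())
for v in(157,163,236,237):print(v,ray(c,[[248,v]],.04,R,t)@A)
```

```text
L n at s=-.171: 0.5771650259045018 slope -0.020795190977986454
R n at s=-.171: 0.6377729921112864 slope -0.0108186777558987
[391, 397, 394, 398, 403, 398, 399, 452, 570, 643, 587, 677, 579, 615, 570, 686, 689, 689, 691, 689, 692, 689, 691, 694, 693]
[702, 705, 702, 702, 704, 701, 705, 707, 690, 451, 486, 542, 540, 530, 532, 534, 532]
157 [-0.23197535]
163 [-0.22444272]
236 [-0.12370716]
237 [-0.12219888]
```

Emit:
move_arm(plan=[{"delta_pos": [0.037, -0.011, 0.0], "turn": [0, 0, -0.003], "fingers": 0.76}, {"delta_pos": [0.037, -0.011, 0.05], "turn": [0, 0, -0.003], "fingers": 0.76}, {"delta_pos": [0.037, -0.011, 0.1], "turn": [0, 0, -0.003], "fingers": 0.76}, {"delta_pos": [0.037, -0.011, 0.15], "turn": [0, 0, -0.003], "fingers": 0.76}, {"delta_pos": [0.037, -0.011, 0.19], "turn": [0, 0, -0.003], "fingers": 0.76}, {"delta_pos": [0.037, -0.011, 0.2], "turn": [0, 0, -0.003], "fingers": 0.76}, {"delta_pos": [0.037, -0.011, 0.205], "turn": [0, 0, -0.003], "fingers": 0.76}, {"delta_pos": [0.037, -0.011, 0.21], "turn": [0, 0, -0.003], "fingers": 0.76}, {"delta_pos": [0.037, -0.011, 0.214], "turn": [0, 0, -0.003], "fingers": 0.76}])

```text
clock: 2.78
position: [0.6387, 0.158, 0.0293]
ee_rot: [0.758, 0.653, 0.001, 0.0]
ft_force: [1.0, 0.2, 0.1]
grip_width: 0.238
grasp_force: 0.0
```

```bash
python3 -c "
from h import *
print(*to(-.25,.6075,.0415))"
```

```text
clk 2.775 s,n,z [-0.2526  0.6075  0.0293] d [-0.0026 -0.     -0.0122] turn [ 0.0016 -0.0011  0.0026] F(a,n,z) [-0.32  0.99  0.08]
```

Emit:
move_arm(plan=[{"delta_pos": [0, 0, 0.004], "fingers": 0.76}, {"delta_pos": [0, 0, 0.008], "fingers": 0.76}, {"delta_pos": [0, 0, 0.011], "fingers": 0.76}, {"delta_pos": [0, 0, 0.014], "fingers": 0.76}, {"delta_pos": [0, 0, 0.016], "fingers": 0.76}])

```text
validation failed for argument at $.pl...
```

Each row needs a turn.

Emit:
move_arm(plan=[{"delta_pos": [0, 0, 0.004], "turn": [0, 0, 0], "fingers": 0.76}, {"delta_pos": [0, 0, 0.008], "turn": [0, 0, 0], "fingers": 0.76}, {"delta_pos": [0, 0, 0.011], "turn": [0, 0, 0], "fingers": 0.76}, {"delta_pos": [0, 0, 0.014], "turn": [0, 0, 0], "fingers": 0.76}, {"delta_pos": [0, 0, 0.016], "turn": [0, 0, 0], "fingers": 0.76}])

```text
clock: 3.4
position: [0.638, 0.1577, 0.0121]
ee_rot: [0.758, 0.653, -0.0, -0.0]
ft_force: [-0.7, -0.4, 0.1]
grip_width: 0.241
grasp_force: 0.0
```

Emit:
move_arm(plan=[{"delta_pos": [0, 0, 0.001], "turn": [0, 0, 0], "fingers": 0.76}, {"delta_pos": [0, 0, 0.002], "turn": [0, 0, 0], "fingers": 0.76}])

```text
clock: 3.65
position: [0.6381, 0.1577, 0.0113]
ee_rot: [0.758, 0.652, 0.0, -0.0]
ft_force: [-6.8, -1.6, 16.0]
grip_width: 0.241
grasp_force: 8.0
```

Emit:
move_arm(plan=[{"delta_pos": [0, 0, 0.001], "turn": [0, 0, 0], "fingers": 0.76}, {"delta_pos": [0, 0, 0.0015], "turn": [0, 0, 0], "fingers": 0.76}])

```text
clock: 3.9
position: [0.6381, 0.1577, 0.0112]
ee_rot: [0.758, 0.652, 0.0, -0.0]
ft_force: [-12.4, -3.0, 27.3]
grip_width: 0.243
grasp_force: 13.2
```

Bench contact is at TCP z 0.0113, so the 11 mm tip reach holds, with about 7.5 N/mm of stiffness. I'll raise the tips to about 33 mm and come up behind the blank.

Emit:
move_arm(plan=[{"delta_pos": [0, 0, -0.015], "turn": [0, 0, 0], "fingers": 0.76}, {"delta_pos": [0, 0, -0.036], "turn": [0, 0, 0], "fingers": 0.76}, {"delta_pos": [0, 0, -0.036], "turn": [0, 0, 0], "fingers": 0.76}, {"delta_pos": [-0.008, 0, -0.036], "turn": [0, 0, 0], "fingers": 0.76}, {"delta_pos": [-0.012, 0, -0.036], "turn": [0, 0, 0], "fingers": 0.76}, {"delta_pos": [-0.012, 0, -0.036], "turn": [0, 0, 0], "fingers": 0.76}])

```text
clock: 4.65
position: [0.636, 0.1449, 0.0443]
ee_rot: [0.758, 0.652, -0.0, -0.0]
ft_force: [0.6, -0.5, 0.3]
grip_width: 0.242
grasp_force: 0.0
```

```bash
python3 -c "
from h import *
print(*to(-.2335,.6075,.044))"
```

```text
clk 4.65 s,n,z [-0.2393  0.6068  0.0443] d [-0.0058  0.0007  0.0003] turn [-0.0007  0.0006  0.0016] F(a,n,z) [0.43 0.69 0.27]
```

Emit:
move_arm(plan=[{"delta_pos": [-0.003, 0, 0], "turn": [0, 0, 0], "fingers": 0.76}, {"delta_pos": [-0.005, 0, 0], "turn": [0, 0, 0], "fingers": 0.76}, {"delta_pos": [-0.007, 0, 0], "turn": [0, 0, 0], "fingers": 0.76}, {"delta_pos": [-0.01, 0, 0], "turn": [0, 0, 0], "fingers": 0.76}, {"delta_pos": [-0.014, 0, 0], "turn": [0, 0, 0], "fingers": 0.76}, {"delta_pos": [-0.018, 0, 0], "turn": [0, 0, 0], "fingers": 0.76}, {"delta_pos": [-0.022, 0, 0], "turn": [0, 0, 0], "fingers": 0.76}, {"delta_pos": [-0.026, 0, 0], "turn": [0, 0, 0], "fingers": 0.76}, {"delta_pos": [-0.03, 0, 0], "turn": [0, 0, 0], "fingers": 0.76}])

```text
clock: 5.78
position: [0.6318, 0.1159, 0.0448]
ee_rot: [0.758, 0.653, 0.0, -0.0]
ft_force: [1.6, 3.0, -0.9]
grip_width: 0.238
grasp_force: 1.1
```

Run:
```python
from h import *
from workcell import camera
print(*to(-.1165,.6075,.044))
c=camera("top");np.savez("top1.npz",**c)
cv2.imwrite("pics/crop1.png",cv2.resize(c["color"][110:220,140:360,::-1],None,fx=3.5,fy=3.5,interpolation=cv2.INTER_CUBIC))
```

```text
clk 5.775 s,n,z [-0.21    0.607   0.0448] d [-0.0935  0.0002  0.0008] turn [ 0.     -0.0001  0.0026] F(a,n,z) [-3.23  1.15 -0.86]
```

View pics/crop1.png

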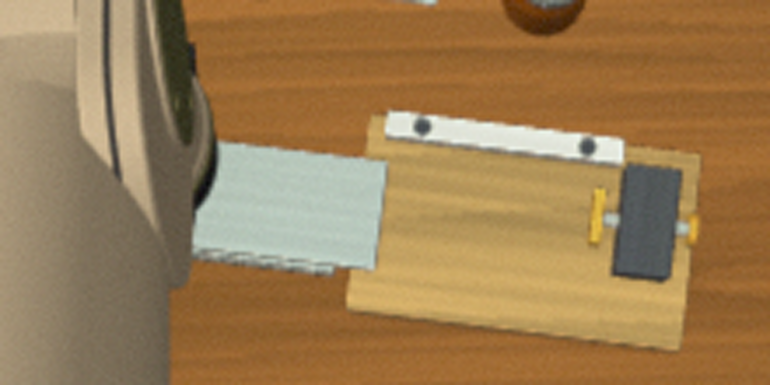

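The blank slides straight: its leading end is at crop (380,215), over the block and about 13 mm clear of the fence. The stack edge at (332,270) has not moved. I'll keep pushing.

Emit:
move_arm(plan=[{"delta_pos": [-0.004, 0, 0], "turn": [0, 0, 0], "fingers": 0.76}, {"delta_pos": [-0.009, 0, 0], "turn": [0, 0, 0], "fingers": 0.76}, {"delta_pos": [-0.014, 0, 0], "turn": [0, 0, 0], "fingers": 0.76}, {"delta_pos": [-0.019, 0, 0], "turn": [0, 0, 0], "fingers": 0.76}, {"delta_pos": [-0.024, 0, 0], "turn": [0, 0, 0], "fingers": 0.76}, {"delta_pos": [-0.029, 0, 0], "turn": [0, 0, 0], "fingers": 0.76}, {"delta_pos": [-0.034, 0, 0], "turn": [0, 0, 0], "fingers": 0.76}, {"delta_pos": [-0.039, 0, 0], "turn": [0, 0, 0], "fingers": 0.76}, {"delta_pos": [-0.044, 0, 0], "turn": [0, 0, 0], "fingers": 0.76}, {"delta_pos": [-0.049, 0, 0], "turn": [0, 0, 0], "fingers": 0.76}, {"delta_pos": [-0.054, 0, 0], "turn": [0, 0, 0], "fingers": 0.76}, {"delta_pos": [-0.058, 0, 0], "turn": [0, 0, 0], "fingers": 0.76}])

```text
clock: 7.32
position: [0.623, 0.0583, 0.0446]
ee_rot: [0.758, 0.652, -0.0, -0.0]
ft_force: [0.6, 3.0, 0.7]
grip_width: 0.239
grasp_force: 1.3
```

Emit:
move_arm(plan=[{"delta_pos": [-0.004, 0, 0], "turn": [0, 0, 0], "fingers": 0.76}, {"delta_pos": [-0.009, 0, 0], "turn": [0, 0, 0], "fingers": 0.76}, {"delta_pos": [-0.014, 0, 0], "turn": [0, 0, 0], "fingers": 0.76}, {"delta_pos": [-0.019, 0, 0], "turn": [0, 0, 0], "fingers": 0.76}, {"delta_pos": [-0.024, 0, 0], "turn": [0, 0, 0], "fingers": 0.76}, {"delta_pos": [-0.028, 0, 0], "turn": [0, 0, 0], "fingers": 0.76}, {"delta_pos": [-0.031, 0, 0], "turn": [0, 0, 0], "fingers": 0.76}, {"delta_pos": [-0.031, 0, 0], "turn": [0, 0, 0], "fingers": 0.76}])

```text
clock: 8.32
position: [0.6186, 0.0276, 0.0449]
ee_rot: [0.758, 0.652, -0.0, 0.0]
ft_force: [0.7, 0.3, 0.1]
grip_width: 0.238
grasp_force: 0.0
```

Run:
```python
from h import *
from workcell import camera
print(*to(-.1165,.6075,.044))
c=camera("top");np.savez("top2.npz",**c)
im=c["color"];hsv=cv2.cvtColor(im,cv2.COLOR_RGB2HSV)
cv2.imwrite("pics/crop2.png",cv2.resize(im[110:220,140:360,::-1],None,fx=3.5,fy=3.5,interpolation=cv2.INTER_CUBIC))
```

```text
clk 8.325 s,n,z [-0.1207  0.6073  0.0449] d [-0.0042  0.0002  0.0009] turn [0.0001 0.0003 0.0021] F(a,n,z) [-0.4   0.66  0.06]
```

View pics/crop2.png

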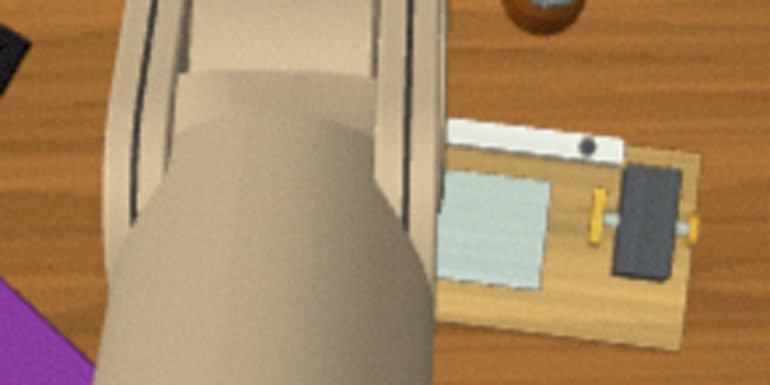

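The blank lies wholly on the block, with its leading end at crop (545,235), about 24 mm short of the pad at (590,215) and still about 13 mm off the fence. I'll back off, lift clear, close the fingers and come down on the side away from the fence.

Emit:
move_arm(plan=[{"delta_pos": [0.015, 0, 0], "turn": [0, 0, 0], "fingers": 0.76}, {"delta_pos": [0.015, 0, -0.03], "turn": [0, 0, 0], "fingers": 0.76}, {"delta_pos": [0.015, -0.03, -0.06], "turn": [0, 0, 0], "fingers": 1}, {"delta_pos": [-0.02, -0.059, -0.06], "turn": [0, 0, 0], "fingers": 1}, {"delta_pos": [-0.061, -0.059, -0.06], "turn": [0, 0, 0], "fingers": 1}, {"delta_pos": [-0.061, -0.059, -0.06], "turn": [0, 0, 0], "fingers": 1}])

```text
clock: 9.12
position: [0.5509, -0.0259, 0.1054]
ee_rot: [0.759, 0.651, 0.0, 0.001]
ft_force: [-0.3, -0.4, 0.1]
grip_width: -0.005
grasp_force: 0.0
```

```bash
cat >> h.py <<'E'
def wcam(f):
    from workcell import get_obs,camera
    o=get_obs();c=camera("wrist");T=np.eye(4);T[:3,:3]=Ro.from_quat(o["ee_rot"]).as_matrix();T[:3,3]=o["position"]
    M=np.linalg.inv(T@c["tool_from_camera"]);cv2.imwrite(f,c["color"][...,::-1]);return c,M[:3,:3],M[:3,3]
E
python3 - <<'E'
from h import *
print(*to(-.060,.548,.044))
c,R,t=wcam("pics/w2.png");np.savez("w2.npz",R=R,t=t,**c)
E
```

```text
clk 9.125 s,n,z [-0.0576  0.5485  0.1054] d [ 0.0025 -0.0006  0.0614] turn [ 0.0009  0.0005 -0.0015] F(a,n,z) [ 0.46 -0.22  0.13]
```

View pics/w2.png

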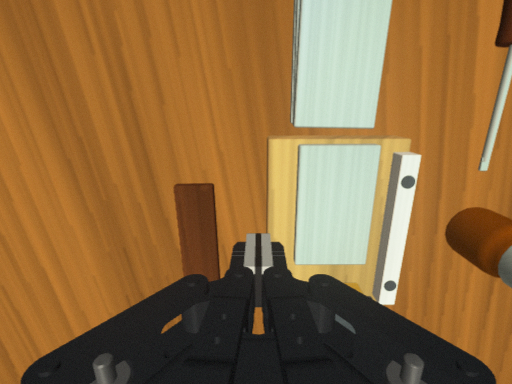

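The view shows the blank flat on the block, corners near (299,145), (380,144), (366,264) and (295,265). The fence is at (395,225) and the stack, undisturbed, at (340,60). I'll measure the blank and fence here.

Run:
```python
from h import *
c=dict(np.load("w2.npz"));hsv=cv2.cvtColor(c["color"],cv2.COLOR_RGB2HSV)
cn,_=rect((hsv[...,1]<45)&(hsv[...,2]>170),(335,200))
P=ray(c,cn,.0385,c["R"],c["t"]);r=cv2.minAreaRect(np.c_[P@A,P@N].astype(np.float32));print(r,cv2.boxPoints(r).round(4).tolist())
cn,st=rect((hsv[...,1]<30)&(hsv[...,2]>225),(400,225));print(st)
P=ray(c,cn,.0435,c["R"],c["t"]);r=cv2.minAreaRect(np.c_[P@A,P@N].astype(np.float32));print(r,cv2.boxPoints(r).round(4).tolist())
print(hsv[225,[385,390,394,398,402,406]])
```

```text
((-0.061851851642131805, 0.6085929274559021), (0.10017983615398407, 0.05925440415740013), 0.07420837134122849) [[-0.1120000034570694, 0.6381999850273132], [-0.11190000176429749, 0.5788999795913696], [-0.011699999682605267, 0.5789999961853027], [-0.011800000444054604, 0.6383000016212463]]
[ 379  155   41  149 2093]
((-0.04034437984228134, 0.6591619849205017), (0.1286190152168274, 0.012715227901935577), 0.016760757192969322) [[-0.1046999990940094, 0.6654999852180481], [-0.1046999990940094, 0.6528000235557556], [0.024000000208616257, 0.6528000235557556], [0.024000000208616257, 0.6654999852180481]]
[[ 21  42 122]
 [ 21  36 135]
 [ 43  13 240]
 [ 41  12 242]
 [ 41  12 241]
 [ 43  13 243]]
```

Emit:
move_arm(plan=[{"delta_pos": [0.0045, 0, 0.03], "turn": [0, 0, 0], "fingers": 1}, {"delta_pos": [0.0045, 0, 0.055], "turn": [0, 0, 0], "fingers": 1}, {"delta_pos": [0.0045, 0, 0.061], "turn": [0, 0, 0], "fingers": 1}, {"delta_pos": [0.0045, 0.007, 0.061], "turn": [0, 0, 0], "fingers": 1}, {"delta_pos": [0.0045, 0.012, 0.061], "turn": [0, 0, 0], "fingers": 1}, {"delta_pos": [0.0045, 0.015, 0.061], "turn": [0, 0, 0], "fingers": 1}, {"delta_pos": [0.0045, 0.018, 0.061], "turn": [0, 0, 0], "fingers": 1}, {"delta_pos": [0.0045, 0.021, 0.061], "turn": [0, 0, 0], "fingers": 1}, {"delta_pos": [0.0045, 0.024, 0.061], "turn": [0, 0, 0], "fingers": 1}])

```text
clock: 10.3
position: [0.5757, -0.0225, 0.0438]
ee_rot: [0.758, 0.653, 0.0, -0.0]
ft_force: [-3.0, 0.6, 1.3]
grip_width: 0.001
grasp_force: 2.1
```

```bash
python3 -c "
from h import *
print(*to(-.062,.578,.0445))"
```

```text
clk 10.3 s,n,z [-0.0647  0.5725  0.0438] d [-0.0027  0.0055 -0.0007] turn [-0.0001 -0.0001  0.0026] F(a,n,z) [-0.17 -3.1   1.33]
```

Emit:
move_arm(plan=[{"delta_pos": [0, 0.0015, 0], "turn": [0, 0, 0], "fingers": 1}, {"delta_pos": [0, 0.003, 0], "turn": [0, 0, 0], "fingers": 1}, {"delta_pos": [0, 0.004, 0], "turn": [0, 0, 0], "fingers": 1}, {"delta_pos": [0, 0.005, 0], "turn": [0, 0, 0], "fingers": 1}, {"delta_pos": [0, 0.005, 0], "turn": [0, 0, 0], "fingers": 1}])

```text
clock: 10.92
position: [0.5806, -0.0233, 0.0437]
ee_rot: [0.758, 0.652, 0.0, 0.0]
ft_force: [-0.5, 0.5, -1.2]
grip_width: -0.002
grasp_force: 0.8
```

Emit:
move_arm(plan=[{"delta_pos": [0, 0.0005, 0], "turn": [0, 0, 0], "fingers": 1}, {"delta_pos": [0, 0.001, 0], "turn": [0, 0, 0], "fingers": 1}])

```text
clock: 11.18
position: [0.5815, -0.0234, 0.0437]
ee_rot: [0.758, 0.653, 0.0, -0.0]
ft_force: [-2.0, 0.4, -1.8]
grip_width: -0.003
grasp_force: 1.0
```

Emit:
move_arm(plan=[{"delta_pos": [0, 0.0005, 0], "turn": [0, 0, 0], "fingers": 1}, {"delta_pos": [0, 0.001, 0], "turn": [0, 0, 0], "fingers": 1}])

```text
clock: 11.42
position: [0.5825, -0.0236, 0.0438]
ee_rot: [0.758, 0.653, 0.0, -0.0]
ft_force: [-1.7, 0.7, -1.3]
grip_width: -0.001
grasp_force: 1.0
```

Emit:
move_arm(plan=[{"delta_pos": [0, 0.0005, 0], "turn": [0, 0, 0], "fingers": 1}, {"delta_pos": [0, 0.0005, 0], "turn": [0, 0, 0], "fingers": 1}])

```text
clock: 11.68
position: [0.5831, -0.0237, 0.0438]
ee_rot: [0.758, 0.653, 0.0, 0.0]
ft_force: [-2.6, 0.4, -1.3]
grip_width: -0.004
grasp_force: 0.9
```

Emit:
move_arm(plan=[{"delta_pos": [0, 0.0005, 0], "turn": [0, 0, 0], "fingers": 1}, {"delta_pos": [0, 0.001, 0], "turn": [0, 0, 0], "fingers": 1}])

```text
clock: 11.92
position: [0.584, -0.0238, 0.0438]
ee_rot: [0.758, 0.653, 0.0, -0.0]
ft_force: [-2.3, 0.6, -0.0]
grip_width: -0.0
grasp_force: 1.1
```

Emit:
move_arm(plan=[{"delta_pos": [0, 0.0005, 0], "turn": [0, 0, 0], "fingers": 1}, {"delta_pos": [0, 0.0005, 0], "turn": [0, 0, 0], "fingers": 1}])

```text
clock: 12.18
position: [0.5846, -0.0239, 0.0438]
ee_rot: [0.758, 0.653, 0.0, 0.0]
ft_force: [-2.4, 0.9, -0.8]
grip_width: -0.002
grasp_force: 0.9
```

Emit:
move_arm(plan=[{"delta_pos": [0, 0.0005, 0], "turn": [0, 0, 0], "fingers": 1}, {"delta_pos": [0, 0.0005, 0], "turn": [0, 0, 0], "fingers": 1}])

```text
clock: 12.42
position: [0.585, -0.024, 0.0438]
ee_rot: [0.758, 0.653, 0.0, 0.0]
ft_force: [-1.5, 0.1, -0.9]
grip_width: -0.002
grasp_force: 1.0
```

```bash
cat > m.py <<'E'
from h import *
import sys
c,R,t=wcam("pics/"+sys.argv[1]);hsv=cv2.cvtColor(c["color"],cv2.COLOR_RGB2HSV)
m=(hsv[...,1]<50)&(hsv[...,2]>160)
n,l,s,ce=cv2.connectedComponentsWithStats(m.astype(np.uint8))
for i in range(1,n):
    if s[i,4]>250:
        cn,_=rect(l==i);print(s[i])
        for z in(.0385,.0435):
            P=ray(c,cn,z,R,t);r=cv2.minAreaRect(np.c_[P@A,P@N].astype(np.float32));print(z,np.round(r[0],4),np.round(r[1],4),r[2],cv2.boxPoints(r).round(4).tolist())
print(*to(-.062,.578,.0445))
E
python3 m.py w3.png
```

```text
[  247     0   130   151 17865]
0.0385 [-0.157   0.6041] [0.0559 0.0653] 88.89694213867188 [[-0.19009999930858612, 0.5767999887466431], [-0.12489999830722809, 0.5755000114440918], [-0.12380000203847885, 0.6315000057220459], [-0.1890999972820282, 0.6327000260353088]]
0.0435 [-0.1565  0.6033] [0.0539 0.0629] 88.89693450927734 [[-0.18850000202655792, 0.5769000053405762], [-0.12559999525547028, 0.5756999850273132], [-0.12449999898672104, 0.6295999884605408], [-0.1873999983072281, 0.6308000087738037]]
[  270   174   115   122 10660]
0.0385 [-0.0739  0.618 ] [0.0594 0.0752] 89.97956085205078 [[-0.11150000244379044, 0.5884000062942505], [-0.03629999980330467, 0.5882999897003174], [-0.03629999980330467, 0.6477000117301941], [-0.11150000244379044, 0.6478000283241272]]
0.0435 [-0.0764  0.6167] [0.0572 0.0725] 89.97949981689453 [[-0.11270000040531158, 0.588100016117096], [-0.04019999876618385, 0.588100016117096], [-0.04019999876618385, 0.6452999711036682], [-0.11270000040531158, 0.6452999711036682]]
[ 378  183   44  130 2819]
0.0385 [-0.0653  0.6619] [0.0841 0.0191] 4.48729944229126 [[-0.1080000028014183, 0.6682000160217285], [-0.10649999976158142, 0.6491000056266785], [-0.022700000554323196, 0.6557000279426575], [-0.02419999986886978, 0.6747999787330627]]
0.0435 [-0.0682  0.659 ] [0.081  0.0184] 4.487307548522949 [[-0.10930000245571136, 0.6650000214576721], [-0.10790000110864639, 0.6467000246047974], [-0.02710000053048134, 0.652999997138977], [-0.02850000001490116, 0.6714000105857849]]
clk 12.475 s,n,z [-0.0647  0.5819  0.0438] d [-0.0027 -0.0039 -0.0007] turn [ 0.0001 -0.0001  0.0027] F(a,n,z) [ 0.19 -1.18  0.27]
```

View pics/w3.png

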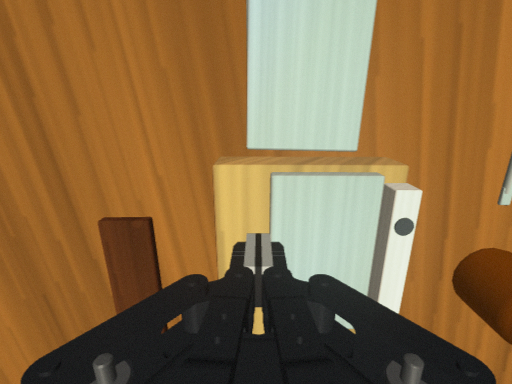

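The blank is square to the fence, edge at (380,240), with a gap of about 4 mm left. I'll keep pushing it across.

Emit:
move_arm(plan=[{"delta_pos": [0, 0.001, 0], "turn": [0, 0, 0], "fingers": 1}, {"delta_pos": [0, 0.0015, 0], "turn": [0, 0, 0], "fingers": 1}, {"delta_pos": [0, 0.002, 0], "turn": [0, 0, 0], "fingers": 1}, {"delta_pos": [0, 0.0025, 0], "turn": [0, 0, 0], "fingers": 1}, {"delta_pos": [0, 0.003, 0], "turn": [0, 0, 0], "fingers": 1}])

```text
clock: 13.1
position: [0.588, -0.0244, 0.0438]
ee_rot: [0.758, 0.652, 0.0, -0.0]
ft_force: [-2.6, -0.4, 0.3]
grip_width: 0.003
grasp_force: 1.3
```

Emit:
move_arm(plan=[{"delta_pos": [0, 0.0005, 0], "turn": [0, 0, 0], "fingers": 1}, {"delta_pos": [0, 0.0008, 0], "turn": [0, 0, 0], "fingers": 1}])

```text
clock: 13.35
position: [0.5887, -0.0245, 0.0438]
ee_rot: [0.758, 0.653, -0.0, -0.0]
ft_force: [-4.3, 0.6, 2.3]
grip_width: -0.002
grasp_force: 2.0
```

Emit:
move_arm(plan=[{"delta_pos": [0, 0.0005, 0], "turn": [0, 0, 0], "fingers": 1}, {"delta_pos": [0, 0.0005, 0], "turn": [0, 0, 0], "fingers": 1}])

```text
clock: 13.6
position: [0.5888, -0.0245, 0.0438]
ee_rot: [0.758, 0.653, -0.0, -0.0]
ft_force: [-5.9, 0.0, 2.6]
grip_width: -0.004
grasp_force: 2.9
```

Emit:
move_arm(plan=[{"delta_pos": [0, 0.0004, 0], "turn": [0, 0, 0], "fingers": 1}, {"delta_pos": [0, 0.0004, 0], "turn": [0, 0, 0], "fingers": 1}])

```text
clock: 13.85
position: [0.5888, -0.0245, 0.0438]
ee_rot: [0.758, 0.653, -0.001, -0.001]
ft_force: [-7.5, 0.9, 3.9]
grip_width: 0.001
grasp_force: 3.8
```

```bash
python3 m.py w4.png | sed -n '4,9p;10p'
```

```text
[495 155  17  50 309]
0.0385 [-0.1085  0.7154] [0.0052 0.0266] 89.82560729980469 [[-0.121799997985363, 0.7128999829292297], [-0.09520000219345093, 0.7128000259399414], [-0.09520000219345093, 0.7179999947547913], [-0.1216999962925911, 0.7179999947547913]]
0.0435 [-0.1098  0.7107] [0.005  0.0256] 89.82536315917969 [[-0.1225999966263771, 0.708299994468689], [-0.09700000286102295, 0.7081999778747559], [-0.09700000286102295, 0.713100016117096], [-0.1225999966263771, 0.7131999731063843]]
[  270   174   145   136 13389]
0.0385 [-0.0688  0.6304] [0.0854 0.0766] 0.06115904077887535 [[-0.11159999668598175, 0.6686999797821045], [-0.11150000244379044, 0.5921000242233276], [-0.026100000366568565, 0.592199981212616], [-0.026200000196695328, 0.6686999797821045]]
0.0435 [-0.0716  0.6288] [0.0823 0.0738] 0.06112727150321007 [[-0.11270000040531158, 0.6656000018119812], [-0.11270000040531158, 0.5917999744415283], [-0.030400000512599945, 0.5918999910354614], [-0.030500000342726707, 0.6657000184059143]]
clk 13.9 s,n,z [-0.0647  0.5857  0.0437] d [-0.0027 -0.0077 -0.0007] turn [-0.0019 -0.0002  0.0027] F(a,n,z) [-0.16 -6.76  4.07]
```

Flush: the blank's near edge is at n 0.592, so its centre is 0.622 and its far edge lies on the fence face at 0.652. I'll back off and go round behind it.

Emit:
move_arm(plan=[{"delta_pos": [0, -0.004, 0], "turn": [0, 0, 0], "fingers": 1}, {"delta_pos": [0, -0.015, 0], "turn": [0, 0, 0], "fingers": 1}, {"delta_pos": [0, -0.015, -0.05], "turn": [0, 0, 0], "fingers": 0.76}, {"delta_pos": [0.04, 0.01, -0.06], "turn": [0, 0, 0], "fingers": 0.76}, {"delta_pos": [0.075, 0.0355, -0.06], "turn": [0, 0, 0], "fingers": 0.76}, {"delta_pos": [0.075, 0.0355, -0.06], "turn": [0, 0, 0], "fingers": 0.76}])

```text
clock: 14.65
position: [0.637, 0.0482, 0.1037]
ee_rot: [0.756, 0.654, 0.001, -0.0]
ft_force: [-0.8, 0.1, 0.2]
grip_width: 0.24
grasp_force: 0.0
```

Run:
```python
from h import *
print(*to(-.140,.622,.0445))
c,R,t=wcam("pics/w5.png");np.savez("w5.npz",R=R,t=t,**c)
```

```text
clk 14.65 s,n,z [-0.1438  0.6224  0.1037] d [-0.0039 -0.0005  0.0592] turn [ 0.0012 -0.0016  0.0073] F(a,n,z) [-0.01 -0.77  0.24]
```

View pics/w5.png

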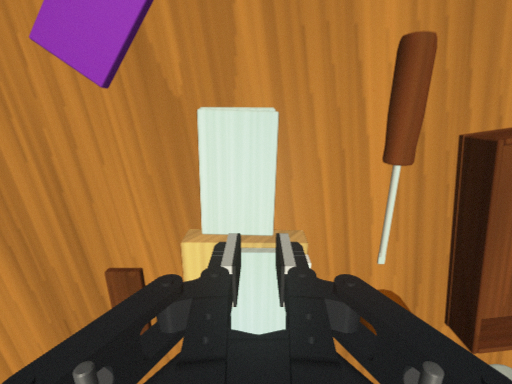

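The view shows the lower stack intact at (238,170) and the blank on the block ahead of the fingers at (258,290). I'll descend behind it.

Emit:
move_arm(plan=[{"delta_pos": [0, 0, 0.03], "turn": [0, 0, 0.003], "fingers": 0.76}, {"delta_pos": [0, 0, 0.052], "turn": [0, 0, 0.003], "fingers": 0.76}, {"delta_pos": [0, 0, 0.059], "turn": [0, 0, 0.003], "fingers": 0.76}, {"delta_pos": [-0.008, 0, 0.059], "turn": [0, 0, 0.003], "fingers": 0.76}, {"delta_pos": [-0.015, 0, 0.059], "turn": [0, 0, 0.003], "fingers": 0.76}, {"delta_pos": [-0.015, 0, 0.059], "turn": [0, 0, 0.003], "fingers": 0.76}])

```text
clock: 15.45
position: [0.634, 0.028, 0.0458]
ee_rot: [0.759, 0.651, 0.0, 0.001]
ft_force: [-0.4, 0.7, -0.2]
grip_width: 0.244
grasp_force: 0.0
```

```bash
python3 -c "
from h import *
print(*to(-.125,.622,.0445))
c=dict(np.load('top2.npz'));print('pad',ray(c,[[308.5,171.5],[309.5,171.5]],.042)@A)
c=dict(np.load('top0.npz'));h=cv2.cvtColor(c['color'],cv2.COLOR_RGB2HSV);m=(h[...,1]>150)&(h[...,0]>20)&(h[...,0]<32)&(h[...,2]>150)
v,u=np.nonzero(m[155:190,300:322]);u+=300;v+=155;print(len(u));s=ray(c,np.c_[u,v],.042);print(s@A)"
```

```text
clk 15.45 s,n,z [-0.1235  0.6225  0.0458] d [ 0.0015 -0.0005  0.0013] turn [ 0.0014 -0.0001 -0.0021] F(a,n,z) [-0.67 -0.54 -0.2 ]
pad [0.01261586 0.01449286]
46
[0.01382148 0.0157016  0.01758171 0.01403644 0.01591614 0.01779583
 0.0142513  0.01613059 0.01800986 0.01446607 0.01634494 0.01822379
 0.01468075 0.01655919 0.01843763 0.01489533 0.01677335 0.01865137
 0.01323219 0.01510981 0.01698742 0.01344699 0.0153242  0.01720139
 0.0136617  0.01553849 0.01741526 0.01387632 0.01575269 0.01762904
 0.01409084 0.01596679 0.01784272 0.01430526 0.0161808  0.01805631
 0.01451959 0.01639471 0.01826981 0.01473383 0.01660852 0.01848321
 0.01494797 0.01682225 0.01869651 0.01516201]
```

Emit:
move_arm(plan=[{"delta_pos": [-0.001, 0, 0.001], "turn": [0, 0, 0], "fingers": 0.76}, {"delta_pos": [-0.003, 0, 0.001], "turn": [0, 0, 0], "fingers": 0.76}, {"delta_pos": [-0.005, 0, 0.001], "turn": [0, 0, 0], "fingers": 0.76}, {"delta_pos": [-0.008, 0, 0.001], "turn": [0, 0, 0], "fingers": 0.76}, {"delta_pos": [-0.011, 0, 0.001], "turn": [0, 0, 0], "fingers": 0.76}, {"delta_pos": [-0.014, 0, 0.001], "turn": [0, 0, 0], "fingers": 0.76}, {"delta_pos": [-0.016, 0, 0.001], "turn": [0, 0, 0], "fingers": 0.76}, {"delta_pos": [-0.018, 0, 0.001], "turn": [0, 0, 0], "fingers": 0.76}, {"delta_pos": [-0.019, 0, 0.001], "turn": [0, 0, 0], "fingers": 0.76}])

```text
clock: 16.58
position: [0.6307, 0.0105, 0.0438]
ee_rot: [0.759, 0.651, 0.0, -0.0]
ft_force: [0.0, 3.1, -0.3]
grip_width: 0.236
grasp_force: 1.3
```

Run:
```python
from h import *
from workcell import camera
print(*to(-.0965,.622,.0445))
c=camera("top");np.savez("top3.npz",**c)
cv2.imwrite("pics/crop3.png",cv2.resize(c["color"][130:210,240:350,::-1],None,fx=6,fy=6,interpolation=cv2.INTER_CUBIC))
```

```text
clk 16.575 s,n,z [-0.1056  0.6219  0.0438] d [-0.0091  0.0001 -0.0007] turn [-0.     -0.0001 -0.0006] F(a,n,z) [-3.05 -0.46 -0.3 ]
```

View pics/crop3.png

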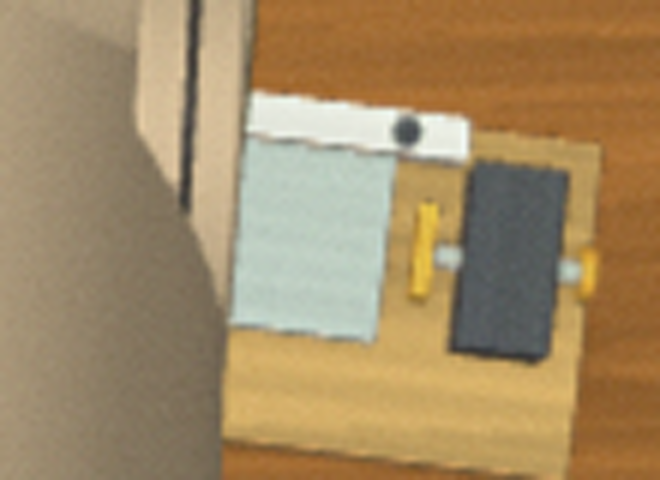

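The blank lies flush under the fence, with its leading edge at crop (388,240) and the pad face near (413,250), about 8 mm to go. I'll creep in and feel for the pad.

Emit:
move_arm(plan=[{"delta_pos": [-0.001, 0, 0], "turn": [0, 0, 0], "fingers": 0.76}, {"delta_pos": [-0.002, 0, 0], "turn": [0, 0, 0], "fingers": 0.76}, {"delta_pos": [-0.003, 0, 0], "turn": [0, 0, 0], "fingers": 0.76}, {"delta_pos": [-0.004, 0, 0], "turn": [0, 0, 0], "fingers": 0.76}, {"delta_pos": [-0.005, 0, 0], "turn": [0, 0, 0], "fingers": 0.76}, {"delta_pos": [-0.0055, 0, 0], "turn": [0, 0, 0], "fingers": 0.76}])

```text
clock: 17.38
position: [0.6299, 0.0051, 0.0438]
ee_rot: [0.759, 0.651, 0.0, -0.0]
ft_force: [0.0, 3.1, -0.1]
grip_width: 0.238
grasp_force: 1.4
```

Emit:
move_arm(plan=[{"delta_pos": [-0.0005, 0, 0], "turn": [0, 0, 0], "fingers": 0.76}, {"delta_pos": [-0.001, 0, 0], "turn": [0, 0, 0], "fingers": 0.76}])

```text
clock: 17.62
position: [0.6298, 0.0042, 0.0438]
ee_rot: [0.759, 0.651, 0.0, -0.0]
ft_force: [-0.2, 2.7, 0.5]
grip_width: 0.237
grasp_force: 1.4
```

Emit:
move_arm(plan=[{"delta_pos": [-0.0005, 0, 0], "turn": [0, 0, 0], "fingers": 0.76}, {"delta_pos": [-0.001, 0, 0], "turn": [0, 0, 0], "fingers": 0.76}])

```text
clock: 17.88
position: [0.6296, 0.0032, 0.0438]
ee_rot: [0.759, 0.651, 0.0, -0.0]
ft_force: [-0.2, 3.3, 1.2]
grip_width: 0.238
grasp_force: 1.4
```

Emit:
move_arm(plan=[{"delta_pos": [-0.0004, 0, 0], "turn": [0, 0, 0], "fingers": 0.76}, {"delta_pos": [-0.0008, 0, 0], "turn": [0, 0, 0], "fingers": 0.76}])

```text
clock: 18.12
position: [0.6295, 0.0024, 0.0438]
ee_rot: [0.759, 0.651, 0.0, -0.0]
ft_force: [1.2, 3.1, -0.0]
grip_width: 0.24
grasp_force: 1.4
```

Emit:
move_arm(plan=[{"delta_pos": [-0.0004, 0, 0], "turn": [0, 0, 0], "fingers": 0.76}, {"delta_pos": [-0.0006, 0, 0], "turn": [0, 0, 0], "fingers": 0.76}])

```text
clock: 18.38
position: [0.6295, 0.0024, 0.0438]
ee_rot: [0.759, 0.652, 0.0, -0.0]
ft_force: [-0.4, 4.8, -0.2]
grip_width: 0.243
grasp_force: 2.5
```

The pad is felt: the position stalls and the force is rising. I'll build up the push in small steps.

Emit:
move_arm(plan=[{"delta_pos": [-0.0005, 0, 0], "turn": [0, 0, 0], "fingers": 0.76}, {"delta_pos": [-0.0005, 0, 0], "turn": [0, 0, 0], "fingers": 0.76}])

```text
clock: 18.62
position: [0.6295, 0.0023, 0.0438]
ee_rot: [0.759, 0.652, 0.0, -0.0]
ft_force: [0.5, 6.2, 0.2]
grip_width: 0.243
grasp_force: 3.0
```

Emit:
move_arm(plan=[{"delta_pos": [-0.0005, 0, 0], "turn": [0, 0, 0], "fingers": 0.76}, {"delta_pos": [-0.0005, 0, 0], "turn": [0, 0, 0], "fingers": 0.76}])

```text
clock: 18.88
position: [0.6295, 0.0023, 0.0438]
ee_rot: [0.758, 0.652, 0.001, -0.0]
ft_force: [0.3, 7.6, -0.9]
grip_width: 0.24
grasp_force: 3.6
```

Emit:
move_arm(plan=[{"delta_pos": [-0.0005, 0, 0], "turn": [0, 0, 0], "fingers": 0.76}, {"delta_pos": [-0.001, 0, 0], "turn": [0, 0, 0], "fingers": 0.76}, {"delta_pos": [-0.0013, 0, 0], "turn": [0, 0, 0], "fingers": 0.76}, {"delta_pos": [-0.0013, 0, 0], "turn": [0, 0, 0], "fingers": 0.76}, {"delta_pos": [-0.0013, 0, 0], "turn": [0, 0, 0], "fingers": 0.76}, {"delta_pos": [-0.0013, 0, 0], "turn": [0, 0, 0], "fingers": 0.76}, {"delta_pos": [-0.0013, 0, 0], "turn": [0, 0, 0], "fingers": 0.76}, {"delta_pos": [-0.0013, 0, 0], "turn": [0, 0, 0], "fingers": 0.76}])

```text
clock: 19.88
position: [0.6294, 0.0022, 0.0438]
ee_rot: [0.758, 0.652, 0.001, -0.001]
ft_force: [1.9, 10.4, -1.3]
grip_width: 0.237
grasp_force: 5.1
```

I've held about 10.4 N for over half a second. Now I'll let go, rise clear and check.

Emit:
move_arm(plan=[{"delta_pos": [0.004, 0, 0], "turn": [0, 0, 0], "fingers": 0.76}, {"delta_pos": [0.015, 0, 0], "turn": [0, 0, 0], "fingers": 0.76}, {"delta_pos": [0.02, 0, -0.03], "turn": [0, 0, 0], "fingers": 0.76}, {"delta_pos": [0.02, 0, -0.08], "turn": [0, 0, 0], "fingers": 0.76}, {"delta_pos": [0.0, -0.05, -0.12], "turn": [0, 0, 0], "fingers": 1}, {"delta_pos": [-0.04, -0.09, -0.13], "turn": [0, 0, 0], "fingers": 1}, {"delta_pos": [-0.08, -0.11, -0.13], "turn": [0, 0, 0], "fingers": 1}, {"delta_pos": [-0.08, -0.11, -0.13], "turn": [0, 0, 0], "fingers": 1}])

```text
clock: 20.88
position: [0.5068, -0.066, 0.1744]
ee_rot: [0.76, 0.649, 0.0, 0.0]
ft_force: [1.3, 1.5, 0.3]
grip_width: -0.003
grasp_force: 0.0
```

```bash
python3 m.py w6.png
```

```text
[ 327    0   73   72 4688]
0.0385 [-0.1502  0.6028] [0.0577 0.0553] 88.91598510742188 [[-0.17839999496936798, 0.574400007724762], [-0.12309999763965607, 0.5734000205993652], [-0.12200000137090683, 0.6310999989509583], [-0.17730000615119934, 0.632099986076355]]
0.0435 [-0.1491  0.601 ] [0.0567 0.0543] 88.91598510742188 [[-0.17679999768733978, 0.573199987411499], [-0.12250000238418579, 0.5722000002861023], [-0.12139999866485596, 0.6288999915122986], [-0.17569999396800995, 0.6298999786376953]]
[475   3  31 108 534]
0.0385 [-0.1313  0.7201] [0.0054 0.0869] 89.02656555175781 [[-0.17479999363422394, 0.7182000279426575], [-0.08789999783039093, 0.71670001745224], [-0.08780000358819962, 0.722100019454956], [-0.17470000684261322, 0.7235999703407288]]
0.0435 [-0.1306  0.7162] [0.0053 0.0853] 89.02655029296875 [[-0.17319999635219574, 0.7142999768257141], [-0.08799999952316284, 0.7128000259399414], [-0.08789999783039093, 0.7182000279426575], [-0.17309999465942383, 0.7196000218391418]]
[ 392   91   36  132 1742]
0.0385 [-0.0391  0.6619] [0.132  0.0145] 0.05076119676232338 [[-0.10509999841451645, 0
[... 314 characters left out ...]
712275505, 0.6521000266075134], [0.024800000712275505, 0.6662999987602234]]
[ 335  110   72   99 5897]
0.0385 [-0.0388  0.6222] [0.0601 0.0992] 89.98258209228516 [[-0.08839999884366989, 0.5921000242233276], [0.01080000028014183, 0.5921000242233276], [0.01080000028014183, 0.6521999835968018], [-0.08839999884366989, 0.6521999835968018]]
0.0435 [-0.0397  0.6201] [0.059  0.0974] 89.98252868652344 [[-0.08839999884366989, 0.5906000137329102], [0.008899999782443047, 0.5906000137329102], [0.008899999782443047, 0.6496000289916992], [-0.08839999884366989, 0.6496000289916992]]
clk 20.925 s,n,z [-0.0134  0.5117  0.1743] d [0.0487 0.066  0.1298] turn [ 0.0009 -0.0005 -0.0032] F(a,n,z) [-0.64  0.12 -0.31]
```

The blank is flush and square: its edge at n 0.6522 lies on the fence face at 0.652, at a 0.0° angle. It rests at the pad with the arm clear.

```bash
python3 -c "
from workcell import hand_in
print(hand_in())"
```

```text
the job is handed in; nothing more can be done
None
```

The job is handed in (no verdict came back): the blank lies on the block, flush and square to the fence, released after a push of about 10 N against the brass pad held for over half a second, and the other blanks showed no visible shift.

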